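# Pick the dark roll with the tongs and hold it over the plate

### The arm

A 7-joint arm with a two-finger parallel gripper is mounted at the origin on the work surface. World frame = base frame: x ahead of the robot, y to its left, z up, the work surface at z = 0. Lengths are in mm, angles in degrees, forces in N, time in s.
With the tool pointing down it reaches from about 400 to 875 mm from the base axis. Payload 6.5 kg.
Tool frame: the origin (TCP) lies between the finger pads; the fingertips stand 22 mm ahead of it and the grasp point (between the pads) lies 3 mm ahead of it (arm.tips_ahead is the distance from the TCP to the fingertips, in mm); z points along the fingers, y is the line along which they close (so a half turn about z gives the same grasp; the last joint's range is limited). The gripper opens to 85 mm and grips with 20 to 120 N. Pads are 22 mm wide; open, the fingers measure 114 mm over their backs; the gripper's body (76 mm by 85 mm) begins 54 mm behind the grasp point. The pads swing forward as they close: fully open they stand 13 mm farther back than shut.
Start: joints at [-74.496, 30.733, -0.252, 88.115, 0.149, 61.152, -4.079], TCP at [214.799, 613.475, 253.29] pointing down, gripper open.
Joint ranges: [-154.64, 154.64], [-21.42, 123.67], [-72.66, 72.17], [13.99, 137.28], [-74.86, 254.86], [10.95, 109.41], [-158.01, 158.01]. Speed limits (degrees/s): [136.94, 136.94, 180, 180, 180, 180, 180].

### API

Orientations are given as [roll, pitch, yaw] about the fixed x, y, z axes, in that order (R = Rz(yaw) Ry(pitch) Rx(roll)).
In Python, from cell import arm gives the robot as it stands.
- The arm moves only by the tool servo_tool, never from a script. Its argument "plan" is one flat list of numbers, 5 for each row, row after row: the opening, from 0 (shut) to 1 (fully open), then the shift along the tool's x, y, z in m, then the turn about the tool's z in degrees. A call has 1 to 20 rows; each row is the pose to reach, as a shift and turn from the pose commanded when the call began, along the tool's axes at that moment; what a row does not reach only later rows make up. A row lasts 1/8 s, in which the tool goes at most 62.5 mm and 10.7 degrees, less where a joint would pass 70% of its speed; a pose out of reach is approached as far as the arm can. A call with a gripper value outside its range is refused whole. The fingers move at their own pace and stop on an object; "grip_force" is the grip in N (left out, the last holds). Time passes only in rows, so rows that repeat a pose let the fingers close. It gives the time, the measured TCP pose, the force, the opening and the grip force at its end, in the units of the state.
- arm.state(): the state, without advancing time (a new reading comes with each control period).
- arm.snapshot(name): name is "scene" or "top" or "wrist"; returns the picture (420x560x3 uint8, blue, green, red); there is no depth.
- arm.camera_model(name): a dict with "vfov" (degrees; the focal length in pixels is half the picture's height over the tangent of half this angle, whatever the lens; pixels are square), "cx", "cy" (the principal point, pixels), "origin" and "rotation" of the camera in the world. Camera axes: x right, y down, z forward; pixel columns grow to the right and rows downward; lengths in mm; the calibration is good to about 2 mm. A picture is of the moment at which its call begins: read the wrist's pose just before it. camera_model takes no time and is no camera call; for the wrist camera it gives the pose at the moment of the call.
- arm.sign_off(): hands the job in; it is judged then, once.
Trained networks look in the newest picture that a camera, given by its name, has taken for a name from the list of things; names that differ only in an ending like _2 or _b are one class to them, and where a whole thing is asked for, a point or a joint stands for the part that bears it (a point fixed in the world has none). Each returns a list of dicts, best first, with "confidence" (0 to 1); they miss things now and then, are a little off and sometimes report something else, mostly with a low value. They report only what shows in the picture. A call takes as long as a camera call. They do not tell look-alikes from the thing itself.
- arm.spot_in(camera, label): "uv" ([column, row] in pixels, amid what is visible of it).
The state is a dict: "time_s": time; "qpos": joint angles; "joint_velocities": joint speeds; "joint_efforts": joint torques, N m; "eef_pos": TCP position; "eef_rot": TCP orientation; "wrist_force": force on the tool from outside, world axes, zero at the start; "wrist_torque": the same for the moment, N m; "gripper_width": opening from 0.0 (shut) to 1.0 (fully open); "gripper_force": force on a finger pad.
Only numpy, scipy, OpenCV 4.12 (cv2) and the standard library are available. Lean on these libraries where they do the work, as an engineer would, in place of code of your own. Each camera call takes 0.05 s, during which the arm holds its last target. There are 200 camera calls.

### The job

Serve the dark brown bread roll: take the kitchen tongs from their wooden rest, close them gently on the dark roll on the serving board, lift it, and carry it over the blue plate. Finish while still holding: the robot keeps the tongs squeezed with the roll in the jaws, about 10 cm above the middle of the plate, and does not put it down or let go. Touch no bread with the gripper itself, do not crush the roll, and leave the two pale rolls, the sweets jar and the salt pot where they are.

Things in the scene. Friction and masses are not known exactly. Their poses are not given: they have to be found in the camera images.
- tongs: Sprung kitchen tongs, 265 mm long, 22 mm high, 110 g, balanced near the origin, lying on edge on the rest, so the two steel arms stand side by side and close horizontally. Origin: midway between the two red grip pads, on the underside. +x runs to the jaws, z up, y is the closing direction. Pivot at x = -105 mm (round spine, 18 mm across; hanging ring back to x = -135 mm).
- tongs_grip (a point): Midway between the red grip pads at half height, 11 mm above the tongs' underside; axes as the tongs. Pads run from x = -30 to +30 mm here, one on each arm, and are squeezed from outside along the tongs' y: 57 mm over their outsides when free, about 42 mm when the jaws meet the roll. A gripper left at 49 mm carries the open tongs.
- tongs_jaw (a point): Midway between the jaws, 115 mm ahead of the grip point and 13 mm above the underside; a gripped roll centres here. Each jaw is 42 mm long, 26 mm high, a shallow V hollow towards the middle; free they stand 74 mm apart at their ends, 96 mm over their backs.
- tongs_left (a joint): How far each arm is pressed in, rad (both move alike): 0 = free, fully open; 0.04 = pads at 49 mm; about 0.075 = jaws meet the roll; 0.12 = stop. A spring opens them: about 6 N on each pad at first, 8 N at the roll; half of any further squeeze reaches the roll.
- tong_rest: Fixed wooden rest left or right of the board: base 150 x 130 mm, 6 mm thick, two ridges along y, 16 mm wide, tops 34 mm above the worktop, centred 55 mm either side along x, so 94 mm lies free between them for fingers. The tongs lie on the ridges, along x. Origin: centre of the underside.
- board: Fixed pale wooden serving board on feet, 110 mm (x) by 310 mm (y), top 40 mm above the worktop. Three rolls stand in a row along its y, about 115 mm apart, in any order. Origin: centre of the underside, on the worktop; x points away from the robot.
- roll_dark: Dark brown round bread roll with a pale cross cut in its top, 52 mm in diameter (widest from 12 to 28 mm above its underside), 43 mm high, about 50 g. Origin: centre of its underside. The one to serve. More than about 30 N from the tongs crushes it.
- roll_pale_a: Pale golden roll of the same size, not to be moved. Origin: centre of its underside.
- roll_pale_b: The other pale golden roll, not to be moved. Origin: centre of its underside.
- plate: Fixed blue ceramic plate, 160 mm in diameter, rim 18 mm high. Origin: centre of its underside. It stands on the other side of the board from the tong rest.
- sweets_jar: Amber glass jar with a metal cap, 76 mm in diameter, 110 mm high, standing beyond the board. Bystander. Origin: centre of its underside.
- salt_pot: White ceramic salt pot, 56 mm in diameter, 64 mm high, standing beyond the board. Bystander. Origin: centre of its underside.
Not all that is in view belongs to the job. There is more than one size of the plate; the job needs the smaller.

How it is judged:
By the outcome, as a careful person would: the job done as asked, in the order asked, and still so for the second after the job is handed in, while the arm keeps its last pose, push and grip.
It also fails if it takes over 37 s, if anything falls off the work surface, if the arm or the gripper's body presses on something with over 40 N, if the wrist force passes 120 N, or if a joint passes its speed limit or range.

## Working session

There is one attempt and no reset: what is moved stays moved. The work goes in short steps, Python scripts to look and compute and a tool call to move; the robot and the scene stay as the last step left them, time stands still between calls to the robot, and variables do not carry over. Pictures are saved under pics/ and viewed, at most 10 in all, crops included, and the job is handed in when it is done.

Besides the shell and the picture viewer there is one more tool, called in YAML: its name, and indented under it one key for each argument. servo_tool: Moves the arm, as the interface text tells. Its arguments: {"type":"object","properties":{"plan":{"type":"array"},"grip_force":{"type":"number"}},"required":["plan"]}

```bash
mkdir -p pics; ls
cat > h.py <<'E'
import numpy as np, cv2, math
from cell import arm
def ray(m,uv):
    f=210/math.tan(math.radians(m["vfov"])/2)
    d=np.array([(uv[0]-m["cx"])/f,(uv[1]-m["cy"])/f,1.0])
    return np.array(m["origin"]),np.array(m["rotation"])@d
def atz(m,uv,z):
    o,d=ray(m,uv); return o+d*(z-o[2])/d[2]
E
python3 - <<'E'
from h import *
s=arm.state();print({k:np.round(s[k],2).tolist() for k in s})
for c in("scene","top"):
    im=arm.snapshot(c);cv2.imwrite(f"pics/{c}1.png",im)
    m=arm.camera_model(c);print(c,{k:np.round(v,3).tolist() if k!='name' else v for k,v in m.items() if not isinstance(v,str)})
    for l,z in(("tongs",45),("tongs_grip",45),("tongs_jaw",45),("tong_rest",20),("board",40),("roll_dark",65),("roll_pale_a",65),("plate",10),("sweets_jar",80),("salt_pot",50)):
        for r in arm.spot_in(c,l): print(c,l,np.round(r["uv"],0),round(r["confidence"],2),np.round(atz(m,r["uv"],z),0))
E
```

```text
pics
{'time_s': 0.0, 'qpos': [-74.49, 30.78, -0.25, 88.17, 0.15, 61.15, -4.08], 'joint_velocities': [-0.03, -0.06, 0.01, -0.09, -0.08, -0.09, 0.04], 'joint_efforts': [-0.0, -58.34, 1.05, -25.91, 0.01, 0.01, -0.0], 'eef_pos': [214.63, 612.91, 252.4], 'eef_rot': [-179.9, 0.01, 160.71], 'wrist_force': [-0.28, -0.36, 0.32], 'wrist_torque': [-0.01, 0.04, -0.02], 'gripper_force': 0.0, 'gripper_width': 1.0}
scene {'vfov': 48.732, 'cx': 286.248, 'cy': 206.558, 'origin': [1232.321, -279.295, 864.944], 'rotation': [-135.732, -1.19, 70.172]}Traceback (most recent call last):
  File "<stdin>", line 7, in <module>
  File "h.py", line 8, in atz
    o,d=ray(m,uv); return o+d*(z-o[2])/d[2]
                                       ~^^^
IndexError: invalid index to scalar variable.
```

```bash
cat > h.py <<'E'
import numpy as np, cv2, math
from scipy.spatial.transform import Rotation as Ro
from cell import arm
def ray(m,uv):
    f=210/math.tan(math.radians(m["vfov"])/2)
    d=np.array([(uv[0]-m["cx"])/f,(uv[1]-m["cy"])/f,1.0])
    return np.array(m["origin"]),Ro.from_euler('xyz',m["rotation"],degrees=True).as_matrix()@d
def atz(m,uv,z):
    o,d=ray(m,uv); return o+d*(z-o[2])/d[2]
E
python3 - <<'E'
from h import *
print(arm.camera_model("top"),arm.camera_model("scene").keys(),arm.camera_model("wrist"))
arm.snapshot("scene");ims=[]
for c in("scene","top"):
    im=arm.snapshot(c);cv2.imwrite(f"pics/{c}1.png",im)
    m=arm.camera_model(c)
    for l,z in(("tongs",45),("tongs_grip",45),("tongs_jaw",45),("tong_rest",20),("board",40),("roll_dark",65),("roll_pale_a",65),("plate",10),("sweets_jar",80),("salt_pot",50)):
        for r in arm.spot_in(c,l): print(c,l,np.round(r["uv"],0),round(r["confidence"],2),np.round(atz(m,r["uv"],z),0))
E
```

```text
{'vfov': 53.071856225610475, 'cx': 282.9743467780522, 'cy': 207.35911148027208, 'origin': array([293.15860232,  -3.56284859, 903.51150223]), 'rotation': array([-167.39301426,   -0.2814049 ,  -84.65275661])} dict_keys(['vfov', 'cx', 'cy', 'origin', 'rotation']) {'vfov': 59.781074970664726, 'cx': 276.46735291931395, 'cy': 207.76092036453375, 'origin': array([146.0283928 , 637.32993475, 373.66783721]), 'rotation': array([1.63348722e+02, 5.57203471e-02, 7.06763156e+01])}
scene tongs [169. 214.] 0.6 [ 418. -268.   45.]
scene tongs_grip [153. 228.] 0.7 [ 450. -312.   45.]
scene tongs_jaw [161. 212.] 0.56 [ 404. -286.   45.]
scene tong_rest [159. 234.] 0.78 [ 454. -302.   20.]
scene board [289. 258.] 0.65 [635. -39.  40.]
scene board [149. 229.] 0.28 [ 448. -321.   40.]
scene roll_pale_a [252. 260.] 0.83 [ 633. -124.   65.]
scene roll_pale_a [346. 230.] 0.55 [618. 105.  65.]
scene roll_pale_a [160. 232.] 0.52 [ 490. -297.   65.]
scene roll_pale_a [149. 215.] 0.24 [ 427. -315.   65.]
scene plate [401. 192.] 0.68 [503. 330.  10.]
scene plate [338. 132.] 0.64 [207. 280.  10.]
scene sweets_jar [246. 320.] 0.87 [ 778. -179.   80.]
scene salt_pot [400. 287.] 0.83 [790. 153.  50.]
top tongs [438. 232.] 0.74 [ 463. -315.   45.]
top tongs [227.  86.] 0.5 [749. 160.  45.]
top tongs_grip [436. 236.] 0.81 [ 453. -310.   45.]
top tongs_jaw [438. 229.] 0.76 [ 470. -314.   45.]
top tong_rest [423. 241.] 0.61 [ 446. -292.   20.]
top board [298. 159.] 0.65 [596. -13.  40.]
top roll_dark [300. 144.] 0.86 [620. -14.  65.]
top roll_pale_a [356. 146.] 0.96 [ 627. -132.   65.]
top roll_pale_a [245. 137.] 0.6 [625. 103.  65.]
top plate [142. 190.] 0.94 [502. 321.  10.]
top plate [144. 326.] 0.64 [219. 270.  10.]
top sweets_jar [382.  88.] 0.59 [ 758. -177.   80.]
top salt_pot [224.  89.] 0.86 [738. 166.  50.]
```

View pics/scene1.png

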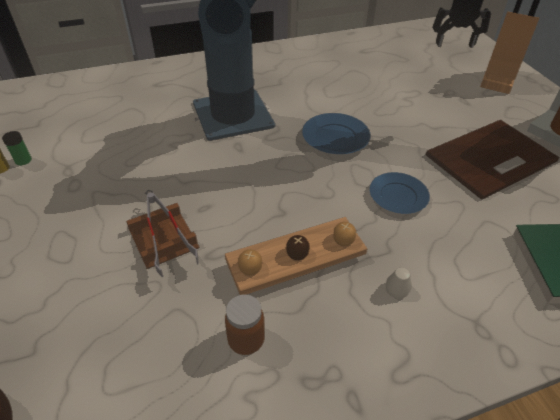

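View pics/top1.png

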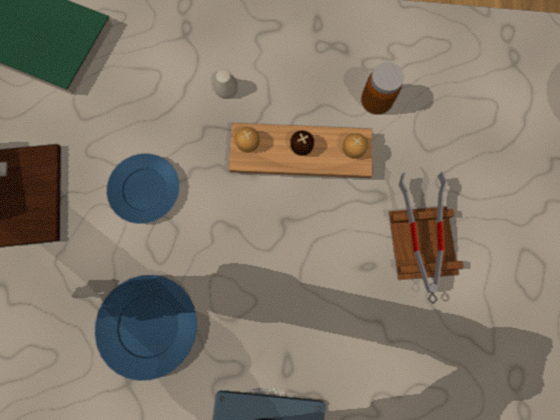

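The pictures show the jaw-forward tongs on the rest (top pads at about (415,237) and (440,236)), the dark roll with its cross at (302,142), and pale rolls at (247,138) and (355,146). The small plate is at (143,189), the jar at (381,90) and the salt pot at (225,85).

Look-alikes: dark roll (302,142) against the pale rolls (247,138) and (355,146). Small plate (143,189) against the large plate (147,327). I choose the dark roll and the small plate. Next is one close crop and the first transit.

```bash
cat >> h.py <<'E'
def sh(p,w,yaw0):  # world displacement target w from commanded p -> tool shift (m), tool down
    d=np.array(w,float)-p; c,s=math.cos(math.radians(yaw0)),math.sin(math.radians(yaw0))
    return np.round([(d[0]*c+d[1]*s)/1e3,(d[0]*s-d[1]*c)/1e3,-d[2]/1e3],3)
E
python3 - <<'E'
from h import *
im=cv2.imread("pics/top1.png")
a=cv2.resize(im[100:310,220:480],None,fx=3,fy=3,interpolation=cv2.INTER_CUBIC)[:600];cv2.imwrite("pics/crop1.png",a)
m=arm.camera_model("top")
for n,uv,z in(("padL",(415,237),45),("padR",(440,236),45),("spine",(434,289),45),("jawL",(403,178),47),("jawR",(441,178),47),("roll",(302,142),75),("plate",(143,188),14)):print(n,np.round(atz(m,uv,z)))
p=np.array([214.8,613.5,253.3]);N=19
for i in range(1,N+1):
    t=i/N;t=t*t*(3-2*t)*.3+t*.7;az=math.radians(70.7-104.5*t);r=650-102*t
    print(sh(p,[r*math.cos(az),r*math.sin(az),253+47*t],160.7).tolist(),round(156*t))
E
```

```text
padL [ 448. -267.   45.]
padR [ 455. -318.   45.]
spine [ 346. -307.   45.]
jawL [ 572. -238.   47.]
jawR [ 580. -318.   47.]
roll [621. -17.  75.]
plate [506. 319.  14.]
[-0.046, -0.006, -0.002] 6
[-0.097, -0.016, -0.004] 13
[-0.15, -0.031, -0.006] 20
[-0.205, -0.053, -0.008] 28
[-0.261, -0.081, -0.011] 37
[-0.315, -0.116, -0.013] 46
[-0.366, -0.157, -0.016] 55
[-0.413, -0.204, -0.019] 64
[-0.455, -0.256, -0.022] 73
[-0.491, -0.312, -0.025] 83
[-0.519, -0.37, -0.027] 92
[-0.541, -0.431, -0.03] 101
[-0.555, -0.491, -0.033] 110
[-0.563, -0.549, -0.036] 119
[-0.565, -0.606, -0.038] 128
[-0.561, -0.658, -0.041] 136
[-0.554, -0.707, -0.043] 143
[-0.543, -0.75, -0.045] 150
[-0.531, -0.787, -0.047] 156
```

View pics/crop1.png

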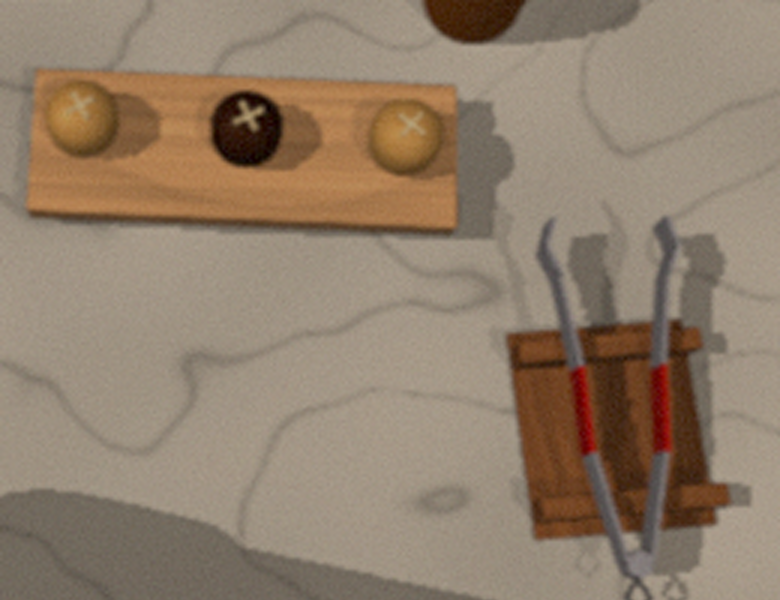

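The crop confirms the dark roll with its pale cross at (247,128), between the two pale ones, and the tongs with red pads at (582,410) and (661,408), yawed about +7 deg. Now I move over the tongs.

servo_tool:
  plan: [1, -0.046, -0.006, 0, 6, 1, -0.097, -0.016, 0, 13, 1, -0.15, -0.031, -0.005, 20, 1, -0.205, -0.053, -0.008, 28, 1, -0.26, -0.08, -0.01, 37, 1, -0.315, -0.116, -0.012, 46, 1, -0.366, -0.157, -0.012, 55, 1, -0.413, -0.204, -0.012, 64, 1, -0.455, -0.256, -0.012, 73, 1, -0.49, -0.312, -0.012, 83, 1, -0.52, -0.37, -0.012, 92, 1, -0.541, -0.431, -0.012, 101, 1, -0.555, -0.49, -0.012, 110, 1, -0.563, -0.55, -0.012, 119, 1, -0.565, -0.606, -0.012, 128, 1, -0.56, -0.658, -0.012, 136, 1, -0.554, -0.707, -0.012, 143, 1, -0.543, -0.75, -0.012, 150, 1, -0.53, -0.78, -0.012, 153, 1, -0.53, -0.78, -0.012, 153]

```text
time_s: 3.75
eef_pos: [455.2, -300.2, 265.7]
eef_rot: [180.0, 0.0, 7.4]
wrist_force: [1.4, 0.3, -0.0]
gripper_width: 1.0
gripper_force: 0.0
```

Run:
```python
from h import *
s=arm.state();print(np.round(s["eef_pos"],1),np.round(s["eef_rot"],2),np.round(s["qpos"],1),arm.tips_ahead)
m=arm.camera_model("wrist");im=arm.snapshot("wrist");cv2.imwrite("pics/w1.png",im)
print(m)
for l in("tongs_grip","tongs_jaw","tong_rest"):
    for r in arm.spot_in("wrist",l):print(l,np.round(r["uv"]),r["confidence"],np.round(atz(m,r["uv"],45)))
hsv=cv2.cvtColor(im,cv2.COLOR_BGR2HSV);b=(((hsv[...,0]<6)|(hsv[...,0]>174))&(hsv[...,1]>190)&(hsv[...,2]>60)).astype(np.uint8)
n,l,st,ce=cv2.connectedComponentsWithStats(b)
for i in range(1,n):
    if st[i,4]>60:
        ys,xs=np.where(l==i);pts=np.array([atz(m,(x,y),52)[:2] for x,y in zip(xs,ys)])
        print(st[i],pts.mean(0),pts.min(0),pts.max(0))
```

```text
[ 455.2 -300.2  265.7] [1.7995e+02 1.0000e-02 7.4000e+00] [ -7.5  25.4  47.8 105.5 -21.8  58.7 -33.5] 22.0
{'vfov': 59.781074970664726, 'cx': 276.46735291931395, 'cy': 207.76092036453375, 'origin': array([ 528.29596799, -290.6822928 ,  386.84975746]), 'rotation': array([ 1.63236385e+02,  1.46747995e-02, -8.26285237e+01])}
tongs_grip [242. 160.] 0.74 [ 468. -265.   45.]
tongs_jaw [240. 176.] 0.58 [ 454. -266.   45.]
[234 151   7  64 190] [ 447.91153178 -263.45906562] [ 417.16040427 -269.4437926 ] [ 477.3809192  -258.15708202]
[290 150  10  65 308] [ 455.13794266 -316.79738301] [ 423.83095055 -320.92903687] [ 484.97268045 -312.3535805 ]
```

View pics/w1.png

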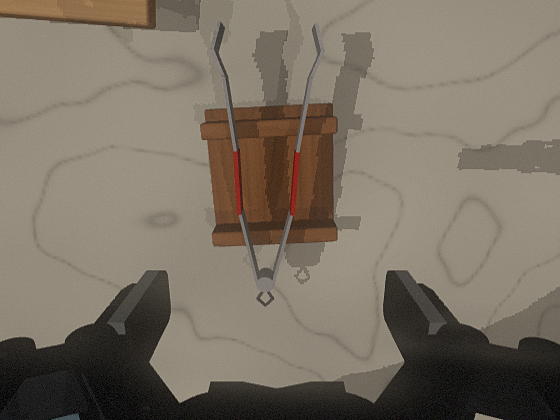

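The wrist view shows the tongs squarely on the rest: pads at (238,182) and (296,182), spine at (265,280), jaws at (219,35) and (318,38), ring towards the robot.

Run:
```python
from h import *
m={'vfov': 59.781, 'cx': 276.467, 'cy': 207.761, 'origin': [ 528.3,-290.7,386.85], 'rotation':[163.236,.0147,-82.6285]}
sp=atz(m,(265.5,280),56);j=(atz(m,(220,40),58)+atz(m,(316,42),58))/2;g=np.array([451.5,-290.1,50])
rest=[atz(m,uv,34) for uv in((202,123),(337,121),(212,230),(336,228))]
for v in(sp,j,g,j-sp,g-sp):print(np.round(v,1),round(math.degrees(math.atan2(v[1],v[0])),2))
print(np.round(rest)[:,:2],np.round(np.mean(rest,0)))
# in tongs frame
p=np.array([455.2,-300.2,265.7])
print(sh(p,[451.5,-290.1,48],7.4))
```

```text
[ 352.8 -302.2   56. ] -40.58
[ 571.9 -277.9   58. ] -25.92
[ 451.5 -290.1   50. ] -32.72
[219.1  24.3   2. ] 6.32
[98.7 12.1 -6. ] 6.99
[[ 497. -224.]
 [ 515. -350.]
 [ 391. -242.]
 [ 409. -368.]] [ 453. -296.   34.]
[-0.002 -0.01   0.218]
```

servo_tool:
  plan: [1, 0, -0.01, 0.05, 0, 1, 0, -0.01, 0.1, 0, 1, 0, -0.01, 0.15, 0, 1, 0, -0.01, 0.185, 0, 1, 0, -0.01, 0.205, 0, 1, 0, -0.01, 0.215, 0, 1, 0, -0.01, 0.22, 0, 1, 0, -0.01, 0.22, 0]
  grip_force: 20

```text
time_s: 4.95
eef_pos: [456.5, -288.2, 45.9]
eef_rot: [180.0, -0.1, 7.7]
wrist_force: [0.6, 0.2, 0.6]
gripper_width: 0.997
gripper_force: 0.0
```

Run:
```python
from h import *
s=arm.state();print(np.round(s["eef_pos"],1),np.round(s["wrist_force"],1))
cv2.imwrite("pics/w2.png",arm.snapshot("wrist"))
```

```text
[ 456.5 -288.2   45.9] [0.6 0.2 0.6]
```

View pics/w2.png

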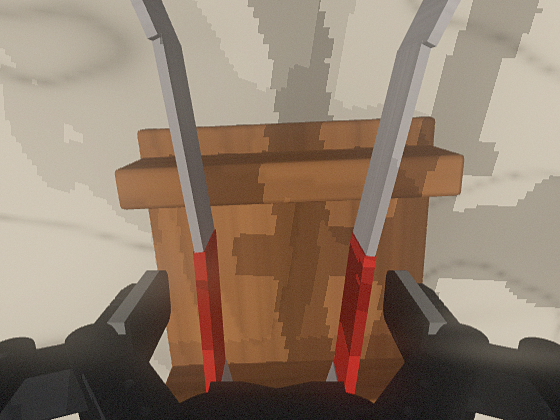

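The fingers straddle both red pads (rows 245-390) with clearance on each side, between the ridges. Now I close to about 51 mm.

servo_tool:
  plan: [0.8, 0, 0, 0, 0, 0.7, 0, 0, 0, 0, 0.64, 0, 0, 0, 0, 0.6, 0, 0, 0, 0, 0.6, 0, 0, 0, 0, 0.6, 0, 0, 0, 0, 0.6, 0, 0, 0, 0]
  grip_force: 20

```text
time_s: 5.88
eef_pos: [456.8, -288.6, 46.4]
eef_rot: [179.9, -0.1, 7.7]
wrist_force: [-0.2, 0.5, 8.3]
gripper_width: 0.598
gripper_force: 8.5
```

servo_tool:
  plan: [0.6, 0, 0, -0.005, 0, 0.6, 0, 0, -0.015, 0, 0.6, 0, 0, -0.035, 0, 0.6, 0, 0, -0.06, 0, 0.6, 0, 0, -0.08, 0, 0.6, 0, 0, -0.085, 0, 0.6, 0, 0, -0.085, 0]

```text
time_s: 6.75
eef_pos: [456.1, -287.7, 130.4]
eef_rot: [-180.0, -0.0, 7.7]
wrist_force: [-0.2, 0.4, -1.2]
gripper_width: 0.598
gripper_force: 6.1
```

Run:
```python
from h import *
s=arm.state();print(np.round(s["eef_pos"],1),np.round(s["eef_rot"],2),np.round(s["wrist_force"],1),np.round(s["wrist_torque"],2),s["gripper_force"])
m=arm.camera_model("wrist");a=arm.snapshot("wrist");b=arm.snapshot("scene")
print(m)
cv2.imwrite("pics/w3.png",np.vstack([cv2.resize(a,(800,600))[:260],cv2.resize(b[150:320,80:480],(800,340))]))
cv2.imwrite("pics/w3w.png",a);cv2.imwrite("pics/w3s.png",b)
```

```text
[ 456.1 -287.7  130.4] [-1.80e+02 -2.00e-02  7.72e+00] [-0.2  0.4 -1.2] [-0.   -0.   -0.05] 6.097339242696762
{'vfov': 59.781074970664726, 'cx': 276.46735291931395, 'cy': 207.76092036453375, 'origin': array([ 529.02014126, -277.90557385,  251.6661046 ]), 'rotation': array([ 1.63268432e+02,  6.24070426e-02, -8.23080640e+01])}
```

View pics/w3.png

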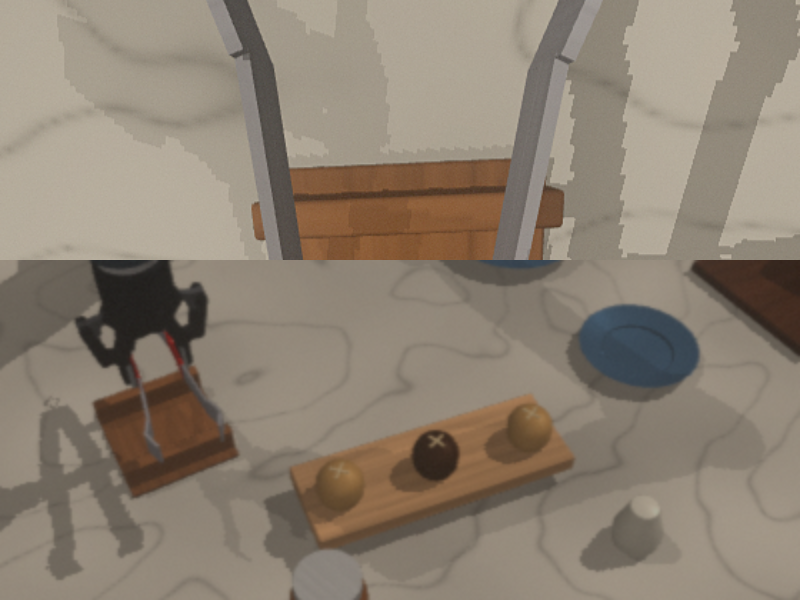

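The tongs are lifted clear of the rest, held symmetrically and level (jaw roots at (168,36) and (392,42) in the wrist picture); nothing else has moved. I carry them up behind the dark roll.

servo_tool:
  plan: [0.6, 0.005, -0.015, -0.02, 0, 0.6, 0.015, -0.04, -0.045, 0, 0.6, 0.03, -0.075, -0.065, 1, 0.6, 0.045, -0.115, -0.07, 2, 0.6, 0.06, -0.155, -0.07, 4, 0.6, 0.07, -0.195, -0.07, 6, 0.6, 0.08, -0.23, -0.07, 7, 0.6, 0.088, -0.253, -0.07, 7.7, 0.6, 0.09, -0.262, -0.07, 7.7, 0.6, 0.09, -0.262, -0.07, 7.7, 0.6, 0.09, -0.262, -0.07, 7.7]

```text
time_s: 8.22
eef_pos: [509.7, -17.7, 200.3]
eef_rot: [180.0, 0.0, -0.1]
wrist_force: [0.8, -0.7, -1.4]
gripper_width: 0.604
gripper_force: 6.1
```

Run:
```python
from h import *
s=arm.state();p=np.array(s["eef_pos"]);print(np.round(p,1),np.round(s["eef_rot"],2),np.round(s["qpos"],1),s["gripper_force"],s["gripper_width"])
m=arm.camera_model("wrist");a=arm.snapshot("wrist");cv2.imwrite("pics/w4.png",a)
print(np.round(m["origin"],1),np.round(m["rotation"],2))
for r in arm.spot_in("wrist","roll_dark"):print(np.round(r["uv"]),r["confidence"],np.round(atz(m,r["uv"],62)))
# jaw root from w3 in tool frame
m3={'vfov': 59.781, 'cx': 276.467, 'cy': 207.761, 'origin': [529.02,-277.91,251.67], 'rotation':[163.268,.0624,-82.308]}
p3=np.array([456.1,-287.7,130.4])
for uv in((168,36.4),(392,42)):
    q=atz(m3,uv,144);print(np.round(q-p3),sh(p3,q,7.72)*1000)
mt=arm.camera_model("top");ms=arm.camera_model("scene")
# triangulate cross of the dark roll: top / scene
for z in(75,83):print(z,np.round(atz(mt,(302.3,139.5),z)),np.round(atz(ms,(80+436/2,150+180/2),z)))
print("board",np.round(atz(mt,(300,175),40)),np.round(atz(mt,(300,125.5),40)))
```

```text
[509.7 -17.7 200.3] [ 1.7996e+02  0.0000e+00 -1.0000e-01] [-39.9  27.8  47.8 113.9 -26.9  49.8 -67.6] 6.070493683218956 0.6036025481203555
[583.4 -17.8 321.4] [ 1.6323e+02  2.0000e-02 -9.0130e+01]
[273.  32.] 0.9 [624. -16.  62.]
[85. 41. 14.] [ 89. -29. -14.]
[ 91. -19.  14.] [ 88.  31. -14.]
75 [627. -17.  75.] [619. -13.  75.]
83 [624. -17.  83.] [626. -16.  83.]
board [560. -19.  40.] [673. -10.  40.]
```

View pics/w4.png

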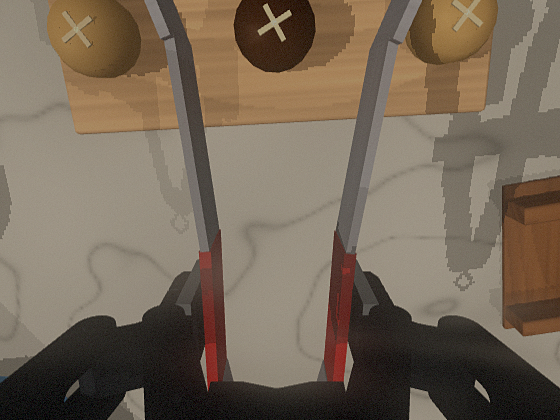

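The wrist view shows the dark roll's cross at (275,23), between the jaw roots at (168,37) and (392,42), with the pale rolls outside the arms. The tongs need about 5 mm forward and 2 mm left. I lower to just above the roll and check.

servo_tool:
  plan: [0.61, 0.002, -0.001, 0.02, 0, 0.61, 0.004, -0.002, 0.05, 0, 0.61, 0.005, -0.002, 0.08, 0, 0.61, 0.005, -0.002, 0.093, 0, 0.61, 0.005, -0.002, 0.097, 0, 0.61, 0.005, -0.002, 0.097, 0, 0.61, 0.005, -0.002, 0.097, 0]

```text
time_s: 9.2
eef_pos: [515.6, -14.2, 104.1]
eef_rot: [-180.0, -0.1, 0.0]
wrist_force: [-0.5, -0.2, -1.3]
gripper_width: 0.612
gripper_force: 5.8
```

Run:
```python
from h import *
s=arm.state();p=np.array(s["eef_pos"]);print(np.round(p,1),np.round(s["eef_rot"],2),s["gripper_force"],s["gripper_width"],np.round(s["wrist_force"],1))
m=arm.camera_model("wrist");a=arm.snapshot("wrist");b=arm.snapshot("scene")
cv2.imwrite("pics/s5.png",b)
ms=arm.camera_model("scene");f=210/math.tan(math.radians(ms["vfov"])/2)
R=Ro.from_euler('xyz',ms["rotation"],degrees=True).as_matrix()
def proj(P):
    c=R.T@(np.array(P)-ms["origin"]);return np.array([f*c[0]/c[2]+ms["cx"],f*c[1]/c[2]+ms["cy"]])
x0,y0=230,170;k=6
c=cv2.resize(b[y0:y0+100,x0:x0+130],None,fx=k,fy=k,interpolation=cv2.INTER_CUBIC)
# predicted jaw tips: top edge at z jaw+13, gap 2*31 , and roll top
for q in([p[0]+131.5,p[1]-1.3+31.5,p[2]+13.6],[p[0]+131.5,p[1]-1.3-31.5,p[2]+13.6],[625,-16.7,83]):
    u=(proj(q)-[x0,y0])*k;print(proj(q));cv2.drawMarker(c,tuple(int(v) for v in u),(0,255,0),cv2.MARKER_CROSS,14,1)
cv2.imwrite("pics/s5c.png",c)
```

```text
[515.6 -14.2 104.1] [-1.7999e+02 -9.0000e-02  1.0000e-02] 5.769141912460327 0.6119184294534193 [-0.5 -0.2 -1.3]
[316.08168246 233.12062146]
[288.37282375 240.4231695 ]
[297.49611087 239.87582031]
```

View pics/s5c.png

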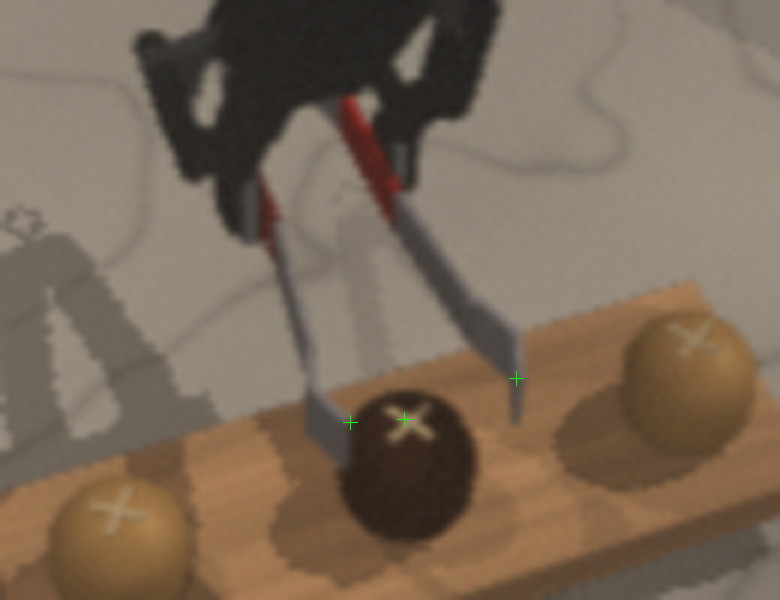

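The scene crop shows the jaws astride the dark roll and just above it. The cross is at (408,424), within about 1 camera pixel of the predicted spot, and both pale rolls are well outside. I lower, then close gently.

servo_tool:
  plan: [0.62, 0, 0, 0.008, 0, 0.62, 0, 0, 0.018, 0, 0.62, 0, 0, 0.028, 0, 0.62, 0, 0, 0.037, 0, 0.62, 0, 0, 0.042, 0, 0.62, 0, 0, 0.044, 0, 0.62, 0, 0, 0.044, 0]

```text
time_s: 10.18
eef_pos: [515.1, -14.3, 59.3]
eef_rot: [180.0, -0.0, -0.0]
wrist_force: [0.5, 0.4, -0.4]
gripper_width: 0.624
gripper_force: 5.6
```

servo_tool:
  plan: [0.58, 0, 0, 0, 0, 0.55, 0, 0, 0, 0, 0.52, 0, 0, 0, 0, 0.5, 0, 0, 0, 0, 0.48, 0, 0, 0, 0, 0.46, 0, 0, 0, 0, 0.44, 0, 0, 0, 0, 0.42, 0, 0, 0, 0, 0.42, 0, 0, 0, 0, 0.42, 0, 0, 0, 0]
  grip_force: 24

```text
time_s: 11.42
eef_pos: [515.0, -14.3, 59.3]
eef_rot: [180.0, -0.0, 0.0]
wrist_force: [0.8, -0.3, -1.0]
gripper_width: 0.489
gripper_force: 24.4
```

The fingers stopped at 41.6 mm, as expected for the jaws meeting the roll. Now I lift.

servo_tool:
  plan: [0.42, 0, 0, -0.003, 0, 0.42, 0, 0, -0.01, 0, 0.42, 0, 0, -0.02, 0, 0.42, 0, 0, -0.035, 0, 0.42, 0, 0, -0.055, 0, 0.42, 0, 0, -0.075, 0, 0.42, 0, 0, -0.09, 0, 0.42, 0, 0, -0.098, 0, 0.42, 0, 0, -0.1, 0, 0.42, 0, 0, -0.1, 0]

```text
time_s: 12.68
eef_pos: [514.8, -14.1, 159.0]
eef_rot: [180.0, 0.0, 0.0]
wrist_force: [-0.1, 0.1, -0.9]
gripper_width: 0.49
gripper_force: 24.5
```

Run:
```python
from h import *
s=arm.state();p=np.array(s["eef_pos"]);print(np.round(p,1),np.round(s["eef_rot"],2),s["gripper_force"],s["gripper_width"],np.round(s["wrist_force"],1),np.round(s["wrist_torque"],2),np.round(s["qpos"],1))
a=arm.snapshot("wrist");b=arm.snapshot("scene");cv2.imwrite("pics/s6.png",b)
cv2.imwrite("pics/s6c.png",np.vstack([cv2.resize(a,(800,600))[:200],cv2.resize(b[140:300,210:530],(800,400))]))
for l in("scene","top"):
    if l=="top":arm.snapshot(l)
    m=arm.camera_model(l)
    for r in arm.spot_in(l,"plate"):print(l,r["uv"],r["confidence"],atz(m,r["uv"],14))
# fit small plate rim in first top picture
for n in("top1","scene1"):
    im=cv2.imread(f"pics/{n}.png");m=arm.camera_model(n[:-1])
    h=cv2.cvtColor(im,cv2.COLOR_BGR2HSV);k=((h[...,0]>95)&(h[...,0]<120)&(h[...,1]>100)).astype(np.uint8)
    k=cv2.morphologyEx(k,cv2.MORPH_OPEN,np.ones((3,3)))
    for c in cv2.findContours(k,cv2.RETR_EXTERNAL,cv2.CHAIN_APPROX_NONE)[0]:
        if cv2.contourArea(c)>1000:
            w=np.array([atz(m,q,18)[:2] for q in c[:,0]],np.float32);print(n,cv2.minEnclosingCircle(w),w.min(0),w.max(0))
```

```text
[514.8 -14.1 159. ] [1.8e+02 3.0e-02 1.0e-02] 24.519812338985503 0.48954262577118646 [-0.1  0.1 -0.9] [-0.08  0.03 -0.02] [-37.1  31.9  44.3 114.7 -31.   45.7 -64.7]
scene [338.7, 131.2] 0.92 [206.49099831 279.91612364  14.        ]
scene [403.5, 190.7] 0.8 [502.51083682 335.76778939  14.        ]
scene [345.3, 231.7] 0.21 [584.75153152 126.39797372  14.        ]
top [169.9, 346.7] 0.86 [183.64595486 210.68740948  14.        ]
top1 ((219.41180419921875, 264.6263122558594), 101.80866241455078) [118.07239 163.56004] [320.6834  365.74478]
top1 ((506.0079040527344, 318.8820495605469), 77.04995727539062) [430.55435 242.64857] [581.7628 394.8055]
```

View pics/s6c.png

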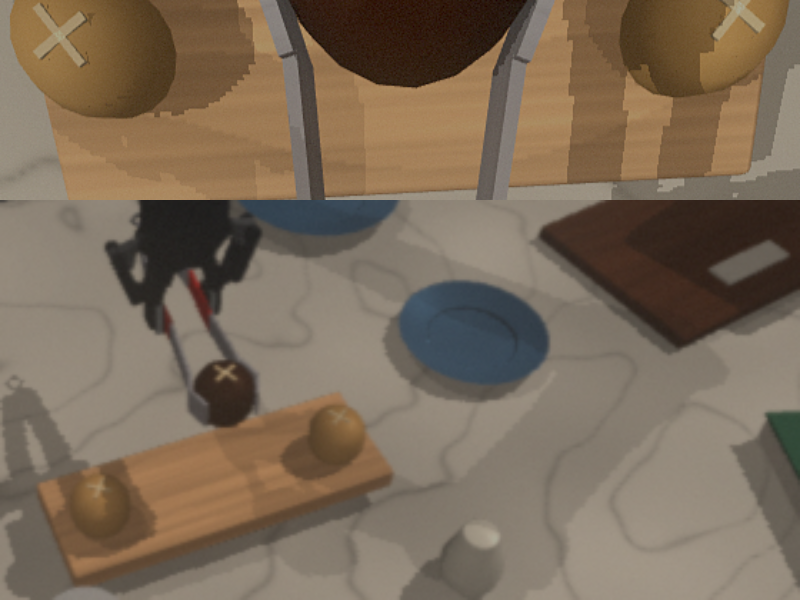

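The lift worked: the dark roll hangs in the jaws (crop (225,393)) and both pale rolls stand untouched at their places. The small plate's centre is about (506,320). I carry it there gently.

servo_tool:
  plan: [0.42, -0.001, -0.004, 0, 0, 0.42, -0.005, -0.014, 0, 0, 0.42, -0.011, -0.032, 0, 0, 0.42, -0.02, -0.056, 0, 0, 0.42, -0.03, -0.085, 0, 0, 0.42, -0.042, -0.118, 0, 0, 0.42, -0.054, -0.152, 0, 0, 0.42, -0.066, -0.186, 0, 0, 0.42, -0.078, -0.22, 0, 0, 0.42, -0.09, -0.252, 0.002, 0, 0.42, -0.1, -0.28, 0.008, 0, 0.42, -0.108, -0.304, 0.016, 0, 0.42, -0.114, -0.321, 0.025, 0, 0.42, -0.118, -0.331, 0.033, 0, 0.42, -0.119, -0.335, 0.039, 0, 0.42, -0.119, -0.335, 0.041, 0, 0.42, -0.119, -0.335, 0.041, 0, 0.42, -0.119, -0.335, 0.041, 0]

```text
time_s: 15.18
eef_pos: [396.5, 320.3, 118.6]
eef_rot: [-180.0, -0.0, -0.1]
wrist_force: [-0.0, 0.1, -1.2]
gripper_width: 0.482
gripper_force: 24.6
```

Run:
```python
from h import *
s=arm.state();p=np.array(s["eef_pos"]);print(np.round(p,1),np.round(s["eef_rot"],2),s["gripper_force"],s["gripper_width"],np.round(s["wrist_force"],1),s["time_s"])
b=arm.snapshot("scene");cv2.imwrite("pics/s7.png",b);a=arm.snapshot("wrist");t=arm.snapshot("top")
cv2.imwrite("pics/s7c.png",np.vstack([cv2.resize(b[130:330,190:510],(640,400)),np.hstack([cv2.resize(a[:250],(320,200)),cv2.resize(t[75:325,60:460],(320,200))])]))
ms=arm.camera_model("scene");mt=arm.camera_model("top")
for r in arm.spot_in("scene","roll_dark")[:2]:print(r["uv"],r["confidence"],np.round(atz(ms,r["uv"],120)))
for r in arm.spot_in("top","roll_dark")[:2]:print("top",r["uv"],r["confidence"],np.round(atz(mt,r["uv"],122)))
```

```text
[396.5 320.3 118.6] [-1.7999e+02 -3.0000e-02 -6.0000e-02] 24.553592114243656 0.4820251462477856 [-0.   0.1 -1.2] 15.175
[408.3, 162.9] 0.66 [509. 321. 120.]
top [125.3, 174.7] 0.81 [503. 319. 122.]
```

View pics/s7c.png

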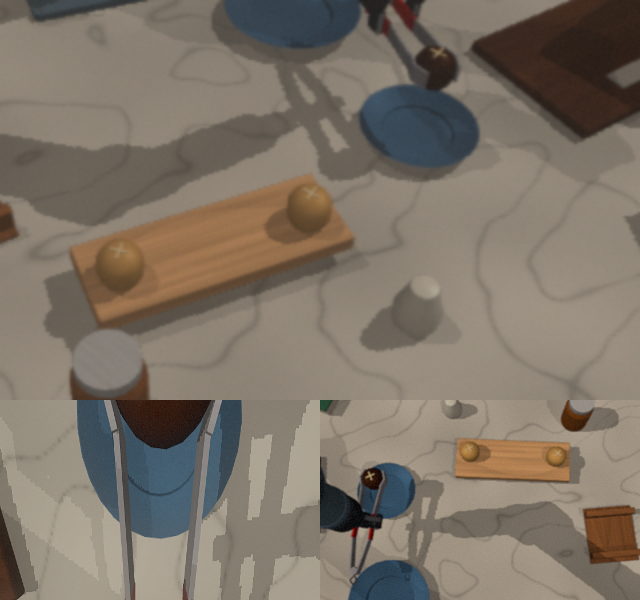

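The final picture shows the roll in the jaws above the small plate. Both cameras put it within about 3 mm of the plate's centre, and the pale rolls, jar and salt pot are where they were. I hand in.

```bash
python3 -c "
from cell import arm
s=arm.state();print(s['gripper_width'],s['gripper_force'],s['eef_pos']);print(arm.sign_off())"
```

```text
0.4850414806479657 24.549330042209476 [396.06342919 320.74485748 118.42065984]
the job is handed in; nothing more can be done
None
```

The job is handed in at about 15 s: the tongs still hold the dark roll about 10 cm above the middle of the small blue plate, squeezed at 24.5 N on the pads (about 8 N on the roll), and the pale rolls, jar and salt pot were not moved.

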